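# Cover the chocolate melter and switch on its isolator

## Robot

A 6-joint arm with a two-finger parallel gripper is mounted at the origin on the work surface. World frame = base frame: x ahead of the robot, y to its left, z up, the work surface at z = 0. Lengths are in m, angles in rad, forces in N, time in s.
With the tool pointing down it reaches from about 0.35 to 0.975 m from the base axis. Payload 4.9 kg.
Tool frame: the origin (TCP) lies at the very end of the fingers, on their centre line; the grasp point (between the pads) lies 19 mm behind it; z points along the fingers, x is the direction in which the jaws open and shut, and the axes are right-handed (so a half turn about z gives the same grasp; the last joint's range is limited). The gripper opens to 85 mm and grips with 20 to 120 N. Pads are 22 mm wide; open, the fingers measure 114 mm over their backs; the gripper's body (76 mm by 85 mm) begins 54 mm behind the grasp point. The pads swing forward as they close: fully open they stand 13 mm farther back than shut.
Start: joints at [-0.119, 0.053, 1.613, -0, 1.476, -0.119], TCP at [0.625, 0, 0.231] pointing down, gripper open.
Joint ranges: [-3.01, 3.01], [-1.01, 2.22], [0.06, 2.58], [-1.02, 4.17], [0.09, 2.62], [-3.14, 3.14]. Speed limits (rad/s): [2.57, 2.57, 3.14, 3.14, 3.14, 3.14].

## Interface

Orientations are given as a unit quaternion [w, x, y, z].
In Python, from plant import * gives the robot as it stands.
- The arm moves only by the shell command python3 -m inch 'ROWS'. ROWS is text: rows parted by semicolons, each of 7 numbers parted by spaces: the shift along the tool's x, y, z in m, then the turn, a rotation vector about the tool's x, y, z in rad, then the closure, from 0 (fully open) to 1 (shut). A call has 1 to 10 rows; each row shifts and turns the commanded pose from where the row before left it, along the tool's axes as they then stand; what a row does not reach is not made up. A row lasts 1/12 s, in which the tool goes at most 41.7 mm and 7.16 degrees, less where a joint would pass 70% of its speed; a pose out of reach is approached as far as the arm can. A call with a gripper value outside its range is refused whole. The fingers move at their own pace and stop on an object; the grip force is fixed at half the most. Time passes only in rows, so rows that do not move let the fingers close. It gives the time, the measured TCP pose, the force and the opening at its end, in the units of the state.
- state(): the state, without advancing time (a new reading comes with each control period).
- grab_frame(name): name is "scene" or "side" or "wrist"; returns the picture (400x640x3 uint8, blue, green, red); there is no depth.
- camera_info(name): a dict with "vertical_fov" (degrees; the focal length in pixels is half the picture's height over the tangent of half this angle, whatever the lens; pixels are square), "cx", "cy" (the principal point, pixels), "origin" and "rotation" of the camera in the world. Camera axes: x right, y down, z forward; pixel columns grow to the right and rows downward; lengths in m; the calibration is good to about 2 mm. A picture is of the moment at which its call begins: read the wrist's pose just before it. camera_info takes no time and is no camera call; for the wrist camera it gives the pose at the moment of the call.
- job_done(): hands the job in, once; it reports no verdict.
The state is a dict: "time": time; "joint_pos": joint angles; "joint_vel": joint speeds; "joint_efforts": joint torques, N m; "tool_pos": TCP position; "tool_rot": TCP orientation; "contact_force": force on the tool from outside, world axes, zero at the start; "ft_torque": the same for the moment, N m; "gripper_width": opening from 0.0 (shut) to 1.0 (fully open).
Only numpy, scipy, OpenCV 4.12 (cv2) and the standard library are available. Lean on these libraries where they do the work, as an engineer would, in place of code of your own. Each camera call takes 0.05 s, during which the arm holds its last target.

## Task

The open melter is loaded with chocolate for melting. Slide its lid home, without lifting it off the pan, until it drops fully in and lies flat, and only then turn the handle of the bench isolator a quarter turn clockwise from off to on, until it snaps over. Leave the bowl and the ladle where they are.

Things in the scene. Friction and masses are not known exactly. Their poses are not given: they have to be found in the camera images.
- melter: Fixed melter with its pan open: cream plastic box 240 (x) x 215 (y) x 131 mm high, dial and rocker on its -x face, chocolate slabs in the pan over 20 mm below the rim. Origin: centre of its underside, x and y along its sides, z up. A like melter further along the counter, already lidded, is not part of the job.
- pan_mouth (a point): Centre of the open melter's steel pan at rim height, 135 mm above the melter's origin, same axes. Flat rim 176 (x) x 162 (y) mm outside, opening 152 x 138 mm. The lid is home when its origin is at this point. Slid along -x, the lid stops at the opening's -x wall and its +x end drops in (a light press on that end helps if it hangs up).
- lid: Loose steel lid, 0.25 to 0.5 kg: plate 176 (x) x 162 (y) x 3 mm, under it a field 146 x 132 mm, 6 mm deep, that fits the pan opening with 3 mm play all round. Origin: centre of the plate border's underside, z up. Starts drawn 40 to 60 mm towards the melter's +x, square with it, tipped 3 degrees: +x part up on the rim, -x end down in the opening, whose sides guide it.
- lid_knob (a point): Middle of the lid's black round knob, 24 mm above the lid's origin, axes of the lid. The knob is 40 mm in diameter from 13 to 35 mm above the underside of the plate's border, on a 22 mm thick neck.
- isolator: Fixed bench isolator: light grey enclosure 190 (x) x 150 (y) x 90 mm on a steel stand, its face sloping 15 degrees (lower at -x), about 105 to 160 mm above the counter. Origin: on the counter, centre of the stand; z up. A grey conduit leaves its +x end and bends down into the counter. Only the black handle on its face moves.
- handle (a joint): Handle angle, rad: 0 = off (arm crosswise, pointing to the isolator's +y), 1.571 = on (arm lengthwise, pointing up the slope to the conduit end). Grows clockwise seen from above. Stops at both ends; an over-centre spring holds it at either stop, resists with up to about 0.8 N m in the first half of the turn and, past the middle, snaps it over to the other stop by itself.
- handle_hub (a point): Point on the handle's axis at mid-thickness of the arm, 33 mm above the sloping face. Turns with the handle: y along the arm, z along the axis, out of the face (turning on is negative about z). The arm is one-sided, 22 mm wide, 22 mm thick, from 24 mm behind the axis to 72 mm ahead, 22 mm clear of the face; under it a round hub, radius 26 mm.
- handle_end (a point): Middle of the end face of the handle's arm, 72 mm from the axis; same axes as handle_hub.
- bowl: Bystander: white ceramic bowl, 100 mm across, 45 mm high. Origin: centre of its underside.
- ladle: Bystander: steel ladle lying flat, 300 mm long, its bowl at +x. Origin: on the counter under the middle of its handle.

How it is judged:
By the outcome, as a careful person would: the job done as asked, in the order asked, and still so for the second after the job is handed in, with the robot touching nothing.
It also fails if it takes over 42 s, if anything falls off the work surface, if the arm or the gripper's body presses on something with over 40 N, if the wrist force passes 120 N, or if a joint passes its speed limit or range.

## Working session

There is one attempt and no reset: what is moved stays moved. The work goes in short steps, Python scripts to look and compute and a shell command to move; the robot and the scene stay as the last step left them, time stands still between calls to the robot, and variables do not carry over. Pictures are saved under pics/ and viewed, and the job is handed in when it is done.

```bash
mkdir -p pics; ls; python3 - <<'E'
from plant import *
import cv2
s=state();print(s)
for n in("scene","side","wrist"):
    c=camera_info(n);print(n,c)
    cv2.imwrite(f"pics/{n}0.png",grab_frame(n))
E
```

```text
pics
{'time': 0.0, 'joint_pos': array([-1.18966042e-01,  5.33684148e-02,  1.61431670e+00, -2.81687367e-05,
        1.47601384e+00, -1.18977952e-01]), 'joint_vel': array([ 0.00150152,  0.00027832,  0.00049098, -0.00094729, -0.00145095,
        0.00114713]), 'joint_efforts': array([ 2.70554956e-04, -3.93670499e+01, -3.70175600e+01, -1.62778279e-04,
        6.93513779e-03, -6.06393527e-06]), 'tool_pos': array([6.24362307e-01, 8.99702155e-05, 2.30042308e-01]), 'tool_rot': array([-1.11079667e-04,  9.99999445e-01,  7.30314716e-06, -1.04737212e-03]), 'contact_force': array([ 0.39388835, -0.02714706,  0.22427636]), 'ft_torque': array([0.01856709, 0.00730486, 0.03259975]), 'gripper_width': 1.0033706416746686}
scene {'vertical_fov': 50.51986453165274, 'cx': 318.1267551448787, 'cy': 198.04194725035768, 'origin': array([1.38372873, 0.56663894, 0.91404731]), 'rotation': array([-0.21580027,  0.43325988,  0.78777801, -0.38094871])}
side {'vertical_fov': 45.65702833994463, 'cx': 320.2341228112129, 'cy': 201.7318220621673, 'origin': array([-0.02794345, -1.00782881,  0.87883903]), 'rotation': array([-0.4644274 ,  0.85048245, -0.22083914,  0.11052996])}
wrist {'vertical_fov': 70.89308949232614, 'cx': 319.26311253276884, 'cy': 195.61322901597282, 'origin': array([0.62593303, 0.06830487, 0.37338809]), 'rotation': array([ 1.36299376e-01,  9.90667079e-01, -5.25082044e-05, -1.10283602e-03])}
```

View pics/scene0.png

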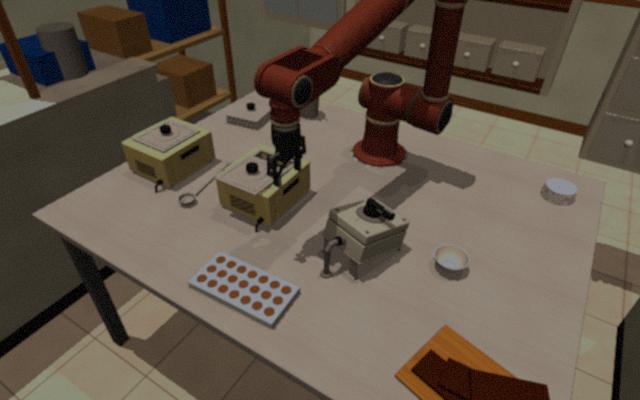

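View pics/side0.png

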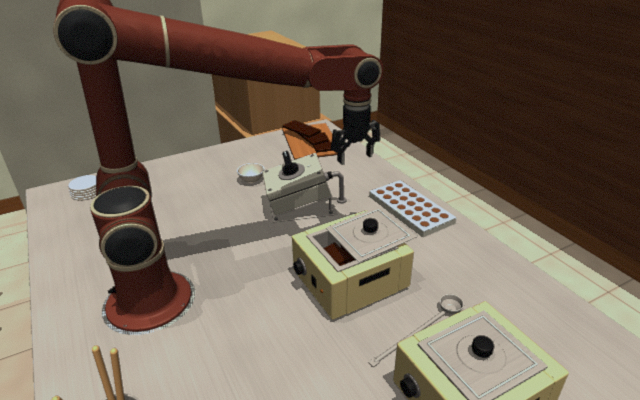

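View pics/wrist0.png

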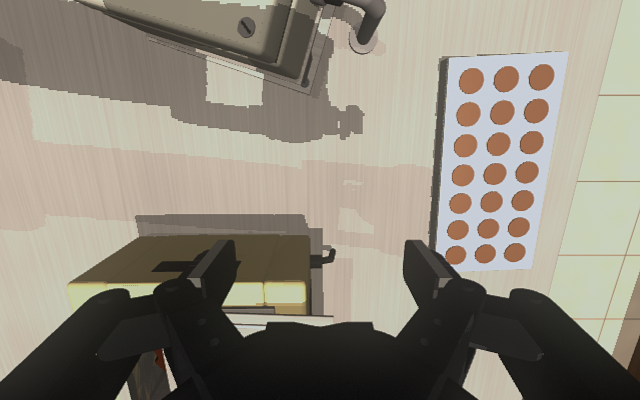

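The side view shows the open melter around (350,265), with the lid knob at (370,225) and chocolate at (340,252). The isolator is at about (300,185) with its handle at (288,162). The second, lidded melter is at the lower right. I'll enlarge these areas.

```bash
python3 - <<'E'
import cv2
s=cv2.imread("pics/side0.png");c=cv2.imread("pics/scene0.png")
a=s[135:320,240:430];cv2.imwrite("pics/sc.png",cv2.resize(a,None,fx=3.2,fy=3.2,interpolation=cv2.INTER_CUBIC))
a=c[130:290,200:430];cv2.imwrite("pics/cc.png",cv2.resize(a,None,fx=3.4,fy=3.4,interpolation=cv2.INTER_CUBIC))
E
```

```text
(no output)
```

View pics/sc.png

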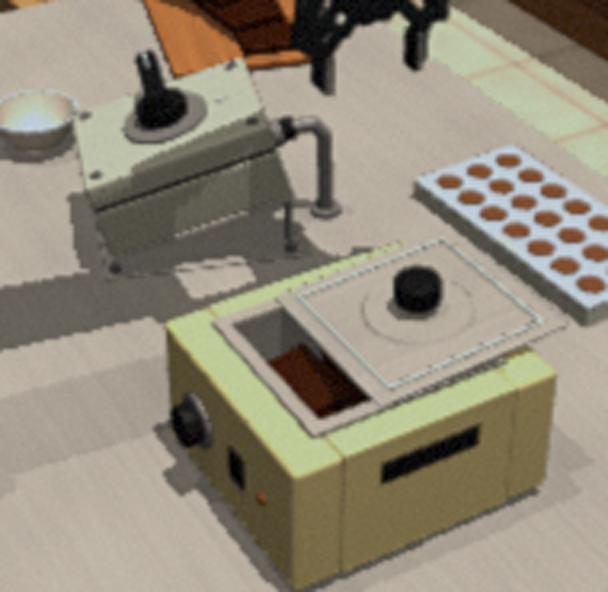

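View pics/cc.png

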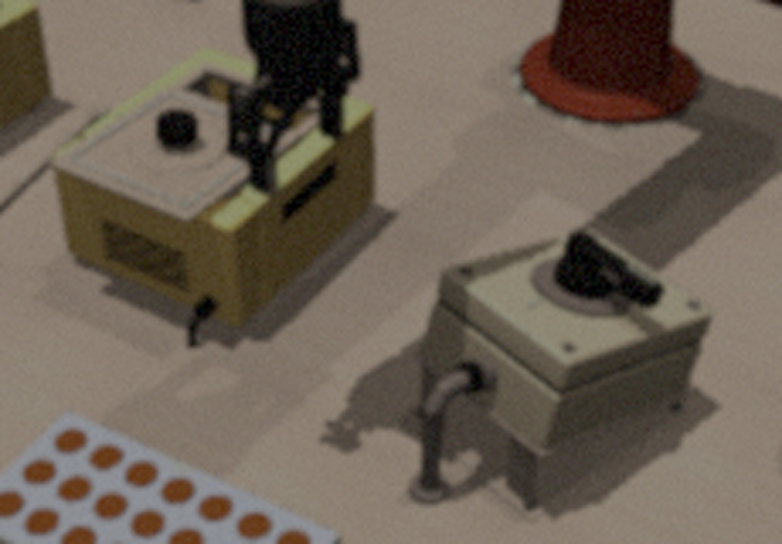

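```bash
cat > h.py <<'E'
import numpy as np,cv2
from plant import *
from scipy.spatial.transform import Rotation as R
def rot(q): return R.from_quat([q[1],q[2],q[3],q[0]])
def ray(c,u,v):
    f=200/np.tan(np.radians(c["vertical_fov"]/2))
    d=rot(c["rotation"]).apply([(u-c["cx"])/f,(v-c["cy"])/f,1.]); return np.array(c["origin"]),d/np.linalg.norm(d)
def onz(c,p,z):
    o,d=ray(c,*p); return o+d*(z-o[2])/d[2]
def tri(c1,p1,c2,p2):
    o1,d1=ray(c1,*p1);o2,d2=ray(c2,*p2)
    A=np.c_[d1,-d2];t=np.linalg.lstsq(A,o2-o1,rcond=None)[0]
    a,b=o1+d1*t[0],o2+d2*t[1]; return (a+b)/2,np.linalg.norm(a-b)
def proj(c,P):
    f=200/np.tan(np.radians(c["vertical_fov"]/2))
    q=rot(c["rotation"]).inv().apply(np.asarray(P)-c["origin"]); return np.array([c["cx"]+f*q[0]/q[2],c["cy"]+f*q[1]/q[2]])
E
python3 - <<'E'
from h import *
np.set_printoptions(precision=4,suppress=True)
S=camera_info("side");C=camera_info("scene")
s=lambda x,y:(x/3.2+240,y/3.2+135)
c=lambda x,y:(x/3.4+200,y/3.4+130)
print("melter top corners");P=[onz(S,s(*p),.131) for p in((168,325),(297,473),(553,373))]
for p in P:print(p)
print(np.linalg.norm(P[0]-P[1]),np.linalg.norm(P[2]-P[1]), np.degrees(np.arctan2(*(P[2]-P[1])[1::-1])),np.degrees(np.arctan2(*(P[0]-P[1])[1::-1])),(P[0]+P[2])/2)
print("scene corners");
for p in((58,170),(240,228),(373,108)):print(onz(C,c(*p),.131))
print("rim", [onz(S,s(*p),.135) for p in((215,322),(318,432))])
print("knob",tri(S,s(417,290),C,c(177,130)))
print("iso corners")
for a,b in(((75,118),(710,318)),((95,210),(585,235)),((240,58),(570,385)),((270,130),(443,285)),((160,103),(582,268)),((146,56),(660,290))):
    print(tri(S,s(*a),C,c(*b)))
print(onz(S,s(290,245),0),onz(S,s(117,268),0),onz(C,c(528,508),0))
E
```

```text
melter top corners
[ 0.3701 -0.0994  0.131 ]
[ 0.3741 -0.3031  0.131 ]
[ 0.6023 -0.3035  0.131 ]
0.20379609070526816 0.2281903276073359 -0.08316554739198766 91.12776609829541 [ 0.4862 -0.2014  0.131 ]
scene corners
[ 0.6275 -0.2752  0.131 ]
[ 0.606  -0.0805  0.131 ]
[ 0.3806 -0.087   0.131 ]
rim [array([ 0.4029, -0.1196,  0.135 ]), array([ 0.4072, -0.2765,  0.135 ])]
knob (array([ 0.5485, -0.1941,  0.1609]), np.float64(0.0012560695003954092))
iso corners
(array([0.4577, 0.3067, 0.1009]), np.float64(0.0020391968741246902))
(array([0.4082, 0.158 , 0.0899]), np.float64(0.012216713528138261))
(array([0.6334, 0.2616, 0.1437]), np.float64(0.008472700147541014))
(array([0.5868, 0.1175, 0.1429]), np.float64(0.00260586853932198))
(array([0.5122, 0.2081, 0.1502]), np.float64(0.0029650502743882347))
(array([0.5284, 0.2803, 0.1684]), np.float64(0.004226222767963664))
[0.6081 0.1197 0.    ] [0.4365 0.1712 0.    ] [0.648  0.2391 0.    ]
```

```bash
python3 -m inch '-.012 .031 -.015 0 0 0 0;-.012 .031 -.015 0 0 0 0;-.012 .031 -.015 0 0 0 0;-.012 .031 -.015 0 0 0 0;-.012 .031 -.015 0 0 0 0;-.012 .031 -.015 0 0 0 0;-.012 .031 -.015 0 0 0 0;-.012 .031 -.015 0 0 0 0;0 0 0 0 0 0 0;0 0 0 0 0 0 0'
python3 - <<'E'
from h import *
import json
c=camera_info("wrist");im=grab_frame("wrist");cv2.imwrite("pics/w1.png",im);print(c)
json.dump({k:np.asarray(v).tolist() for k,v in c.items()},open("w1.json","w"))
im=grab_frame("scene");cv2.imwrite("pics/scene1.png",im)
E
```

```text
time: 0.98
tool_pos: [0.5287, -0.2495, 0.3522]
tool_rot: [0.0, 1.0, -0.002, 0.001]
contact_force: [-0.1, 0.0, -0.9]
gripper_width: 1.002
{'vertical_fov': 70.89308949232614, 'cx': 319.26311253276884, 'cy': 195.61322901597282, 'origin': array([ 0.52989113, -0.18111286,  0.49535519]), 'rotation': array([ 1.36689835e-01,  9.90612243e-01, -1.77229752e-03,  3.63251649e-04])}
```

View pics/w1.png

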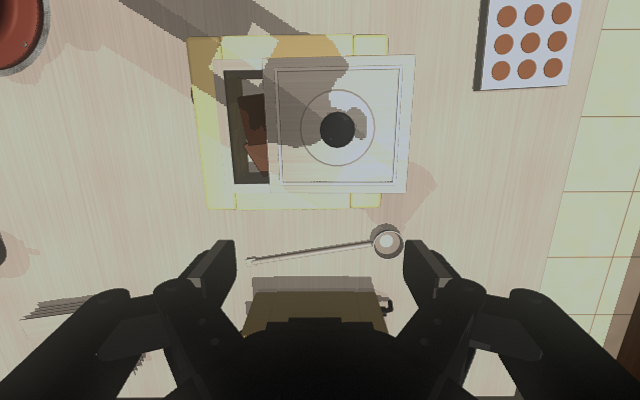

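The wrist view is clear: melter top corners at about (187,38), (207,210), (388,35) and (381,208), knob at (337,129), lid corners near (415,55) and (405,193). Next I convert these to positions.

```bash
python3 - <<'E'
from h import *
import json
np.set_printoptions(precision=4,suppress=True)
c={k:np.array(v) for k,v in json.load(open("w1.json")).items()}
im=cv2.imread("pics/w1.png")
for p in((187,38),(207,210),(388,35),(381,208)):print("m",p,onz(c,p,.131))
for p in((224,70),(232,184)):print("open -x",onz(c,p,.135))
for p in((413,55),(405,193)):print("lid +x",onz(c,p,.143))
g=cv2.cvtColor(im,cv2.COLOR_BGR2GRAY);m=(g[90:165,300:372]<60).astype(np.uint8)
n,l,st,ce=cv2.connectedComponentsWithStats(m);i=1+np.argmax(st[1:,4]);print(st[i],ce[i]+[300,90])
k=ce[i]+[300,90];print("knob",onz(c,k,.170))
S=camera_info("side");print(tri(c,k,S,(417/3.2+240,284/3.2+135)))
a=im[20:225,170:430];cv2.imwrite("pics/w1c.png",cv2.resize(a,None,fx=3,fy=2.9,interpolation=cv2.INTER_CUBIC))
a=cv2.imread("pics/scene1.png")[130:290,200:430];cv2.imwrite("pics/cc1.png",cv2.resize(a,None,fx=3.4,fy=3.4,interpolation=cv2.INTER_CUBIC))
E
```

```text
m (187, 38) [ 0.3768 -0.0926  0.131 ]
m (207, 210) [ 0.3765 -0.3035  0.131 ]
m (388, 35) [ 0.6104 -0.0902  0.131 ]
m (381, 208) [ 0.6142 -0.3015  0.131 ]
open -x [ 0.4178 -0.1277  0.135 ]
open -x [ 0.4151 -0.2662  0.135 ]
lid +x [ 0.6376 -0.1138  0.143 ]
lid +x [ 0.6414 -0.2771  0.143 ]
[ 20  22  35  36 916] [336.6048 129.6332]
knob [ 0.5498 -0.1954  0.17  ]
(array([ 0.5488, -0.1947,  0.1674]), np.float64(0.0028180086254867083))
```

View pics/w1c.png

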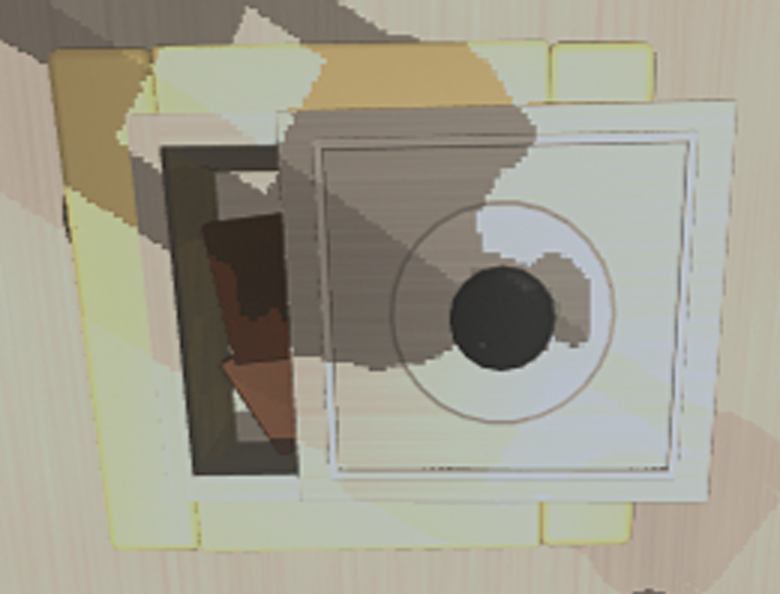

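```bash
python3 -m inch '.004 -.011 .03 0 0 0 0;.004 -.011 .03 0 0 0 0;.004 -.011 .03 0 0 0 0;.004 -.011 .03 0 0 0 0;.004 -.011 .03 0 0 0 0;0 0 .02 0 0 0 0;0 0 .02 0 0 0 0.15;0 0 .015 0 0 0 0.3;0 0 0 0 0 0 .3;0 0 0 0 0 0 .3'
python3 - <<'E'
from h import *
s=state();print(s["tool_pos"],s["contact_force"],s["gripper_width"])
a=grab_frame("side")[135:320,270:460];cv2.imwrite("pics/s2.png",cv2.resize(a,None,fx=3.2,fy=3.2,interpolation=cv2.INTER_CUBIC))
E
```

```text
time: 1.92
tool_pos: [0.5483, -0.1912, 0.1447]
tool_rot: [-0.001, 1.0, 0.001, -0.002]
contact_force: [-0.5, 0.1, -0.2]
gripper_width: 0.702
[ 0.54831232 -0.19120442  0.14471134] [-0.4804281   0.06544386 -0.24767013] 0.7017580144326822
```

View pics/s2.png

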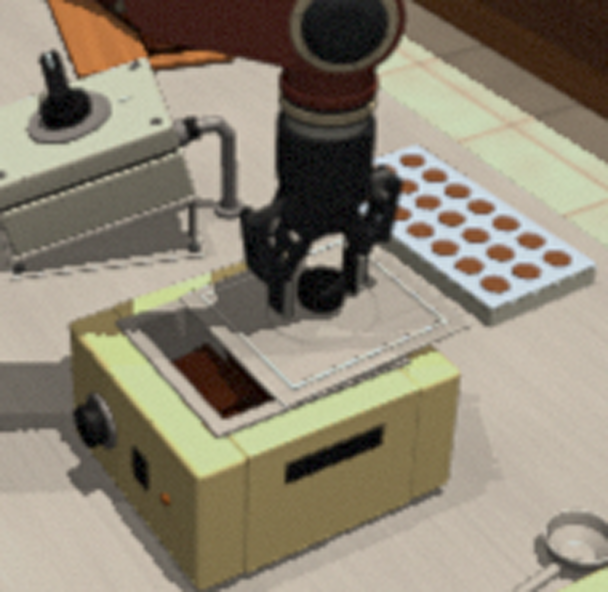

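View pics/cc1.png

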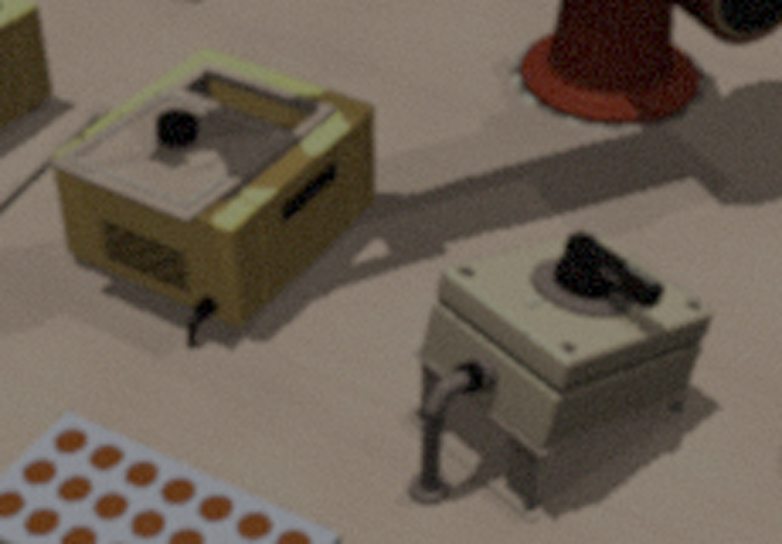

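The fingers straddle the knob with room at both sides. I'll push towards -x.

```bash
python3 -m inch '-.005 .002 0 0 0 0 .3;-.005 .001 0 0 0 0 .3;-.005 0 0 0 0 0 .3;-.005 0 0 0 0 0 .3;-.005 0 0 0 0 0 .3;-.005 0 0 0 0 0 .3;-.005 0 0 0 0 0 .3;-.005 0 0 0 0 0 .3;-.005 0 0 0 0 0 .3;-.005 0 0 0 0 0 .3'
python3 - <<'E'
from h import *
s=state();print(s["tool_pos"],s["contact_force"],s["gripper_width"])
a=grab_frame("side")[135:320,270:460];cv2.imwrite("pics/s3.png",cv2.resize(a,None,fx=3.2,fy=3.2,interpolation=cv2.INTER_CUBIC))
E
```

```text
time: 2.8
tool_pos: [0.4983, -0.1959, 0.1462]
tool_rot: [-0.0, 1.0, -0.0, -0.0]
contact_force: [0.9, 1.0, -0.4]
gripper_width: 0.702
[ 0.49833743 -0.19594174  0.14617751] [ 0.9383826   0.991276   -0.37757594] 0.7022928150319524
```

View pics/s3.png

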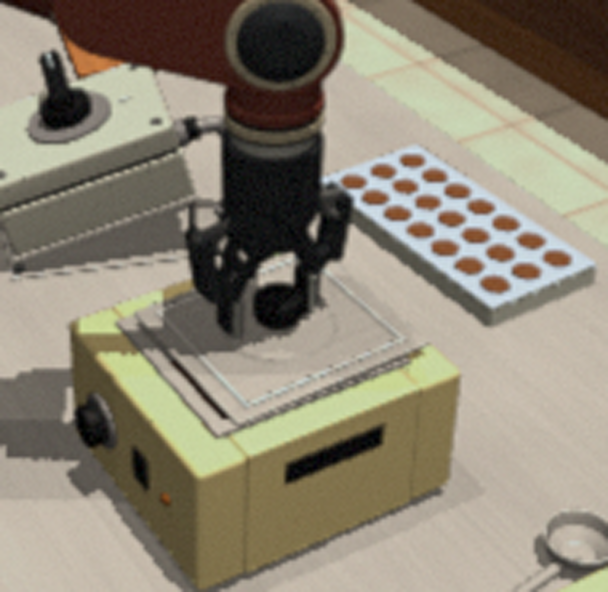

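The lid has slid to within about 15 mm of home.

```bash
python3 -m inch '-.004 0 0 0 0 0 .3;-.004 0 0 0 0 0 .3;-.003 0 0 0 0 0 .3;-.002 0 0 0 0 0 .3'; python3 -m inch '-.002 0 0 0 0 0 .3;-.002 0 0 0 0 0 .3;0 0 0 0 0 0 .3'
python3 - <<'E'
from h import *
s=state();print(s["tool_pos"],s["contact_force"],s["gripper_width"])
a=grab_frame("side")[135:320,270:460];cv2.imwrite("pics/s4.png",cv2.resize(a,None,fx=3.2,fy=3.2,interpolation=cv2.INTER_CUBIC))
E
```

```text
time: 3.18
tool_pos: [0.4855, -0.1959, 0.1461]
tool_rot: [-0.0, 1.0, -0.0, -0.0]
contact_force: [1.5, -0.1, -0.3]
gripper_width: 0.703
time: 3.43
tool_pos: [0.4817, -0.196, 0.1463]
tool_rot: [0.0, 1.0, -0.0, -0.0]
contact_force: [0.4, -0.2, -0.6]
gripper_width: 0.698
[ 0.48165452 -0.19603373  0.14634755] [ 0.41119734 -0.24748581 -0.61186623] 0.6979475142717386
```

View pics/s4.png

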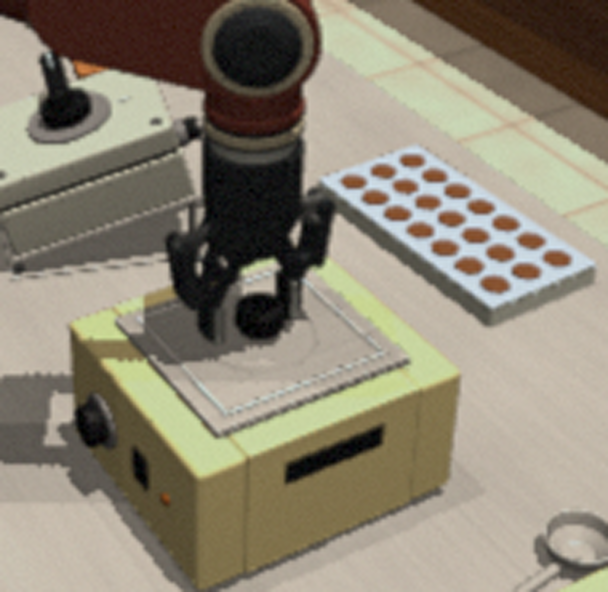

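```bash
python3 -m inch '-.002 0 0 0 0 0 .3;0 0 0 0 0 0 .3';python3 -m inch '-.002 0 0 0 0 0 .3;0 0 0 0 0 0 .3'
python3 - <<'E'
from h import *
a=grab_frame("side")[135:320,270:460];cv2.imwrite("pics/s5.png",cv2.resize(a,None,fx=3.2,fy=3.2,interpolation=cv2.INTER_CUBIC))
E
```

```text
time: 3.65
tool_pos: [0.4799, -0.1961, 0.1465]
tool_rot: [0.0, 1.0, -0.0, 0.0]
contact_force: [0.0, -0.7, 0.0]
gripper_width: 0.703
time: 3.82
tool_pos: [0.4788, -0.1961, 0.1467]
tool_rot: [0.0, 1.0, -0.0, 0.001]
contact_force: [4.8, -0.2, -0.3]
gripper_width: 0.702
```

View pics/s5.png

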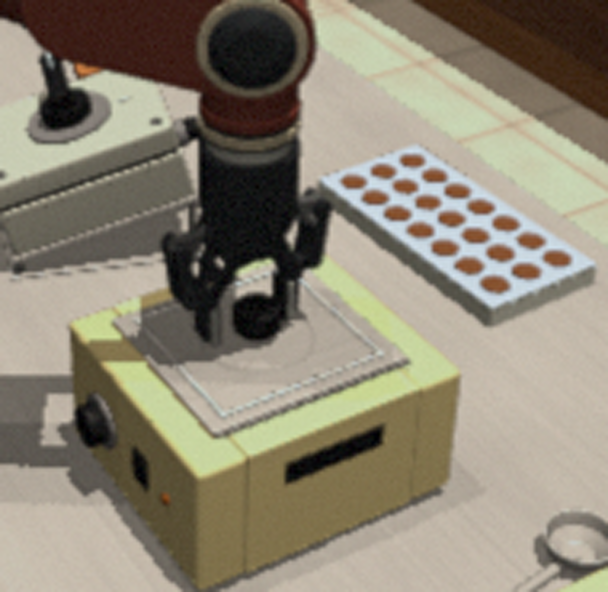

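Force rose to about 5 N, so the lid is at the stop. I back off, rise, shut the fingers and press lightly on the +x end.

```bash
python3 -m inch '.003 0 0 0 0 0 .3;.002 0 0 0 0 0 .2;0 0 -.025 0 0 0 .2;0 0 -.03 0 0 0 .4;.02 0 0 0 0 0 .7;.03 0 0 0 0 0 1;.03 0 0 0 0 0 1;0 0 0 0 0 0 1;0 0 .02 0 0 0 1;0 0 .02 0 0 0 1'
python3 - <<'E'
from h import *
a=grab_frame("side")[135:320,270:460];cv2.imwrite("pics/s6.png",cv2.resize(a,None,fx=3.2,fy=3.2,interpolation=cv2.INTER_CUBIC))
E
```

```text
time: 4.7
tool_pos: [0.5638, -0.1964, 0.162]
tool_rot: [0.001, 1.0, 0.0, 0.001]
contact_force: [-0.2, -0.7, -0.4]
gripper_width: 0.001
```

View pics/s6.png

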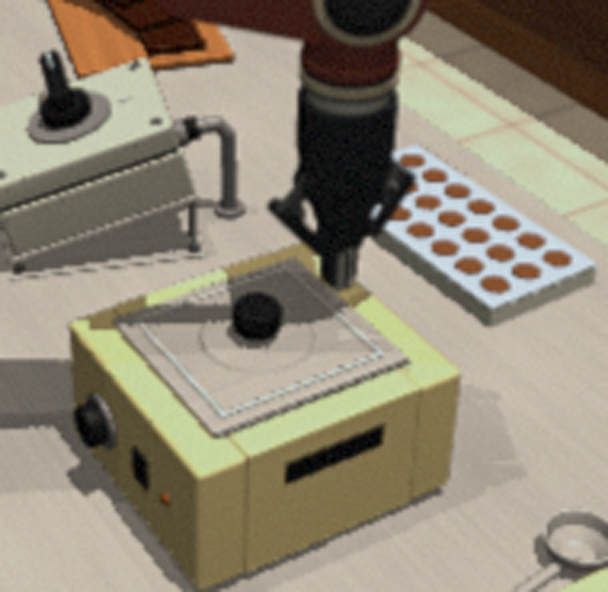

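```bash
python3 -m inch '0 0 .01 0 0 0 1;0 0 .006 0 0 0 1;0 0 .003 0 0 0 1;0 0 0 0 0 0 1'; python3 -m inch '0 0 .002 0 0 0 1;0 0 .002 0 0 0 1;0 0 0 0 0 0 1';python3 -m inch '0 0 .002 0 0 0 1;0 0 0 0 0 0 1'
```

```text
time: 5.08
tool_pos: [0.5626, -0.196, 0.1421]
tool_rot: [-0.0, 1.0, -0.0, -0.0]
contact_force: [-1.0, 0.1, 0.6]
gripper_width: -0.001
time: 5.33
tool_pos: [0.5631, -0.1961, 0.1387]
tool_rot: [0.0, 1.0, -0.0, 0.0]
contact_force: [-0.9, 0.2, -0.3]
gripper_width: -0.003
time: 5.5
tool_pos: [0.5634, -0.1962, 0.1381]
tool_rot: [0.0, 1.0, 0.0, 0.0]
contact_force: [-3.8, 0.9, 5.7]
gripper_width: -0.001
```

Contact came at z = 0.138, which is the height of the plate top with the lid flat. Next I retract and look at the isolator.

```bash
python3 -m inch '0 0 -.03 0 0 0 1;0 0 -.035 0 0 0 1;0 -.03 -.035 0 0 0 1;-.005 -.04 -.035 0 0 0 1;-.005 -.04 -.03 0 0 0 1;-.005 -.04 -.03 0 0 0 1;-.005 -.04 0 0 0 0 1;-.005 -.04 0 0 0 0 1;-.005 -.04 0 0 0 0 1;-.005 -.04 0 0 0 0 1';python3 -m inch '0 -.035 0 0 0 0 1;0 -.02 0 0 0 0 1;0 0 0 0 0 0 1;0 0 0 0 0 0 1'
python3 - <<'E'
from h import *
import json
c=camera_info("wrist");im=grab_frame("wrist");cv2.imwrite("pics/w7.png",im)
json.dump({k:np.asarray(v).tolist() for k,v in c.items()},open("w7.json","w"))
im=grab_frame("side");cv2.imwrite("pics/side7.png",im)
cv2.imwrite("pics/s7.png",cv2.resize(im[135:320,270:460],None,fx=3.2,fy=3.2,interpolation=cv2.INTER_CUBIC))
E
```

```text
time: 6.33
tool_pos: [0.5303, 0.0904, 0.3108]
tool_rot: [-0.0, 1.0, -0.0, 0.001]
contact_force: [0.5, -0.3, 0.3]
gripper_width: 0.001
time: 6.67
tool_pos: [0.5306, 0.1444, 0.3102]
tool_rot: [0.0, 1.0, 0.001, 0.0]
contact_force: [-0.3, 0.3, 0.2]
gripper_width: -0.002
```

View pics/w7.png

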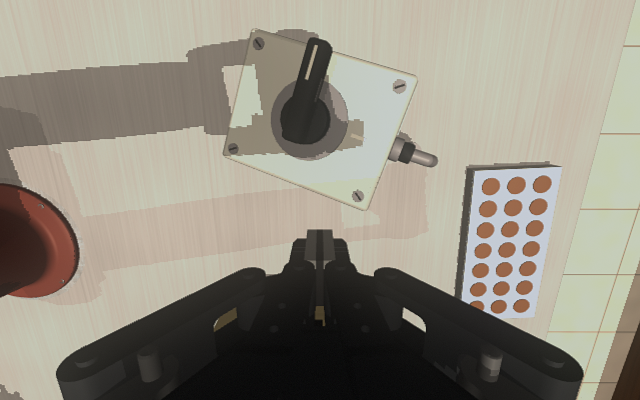

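View pics/s7.png

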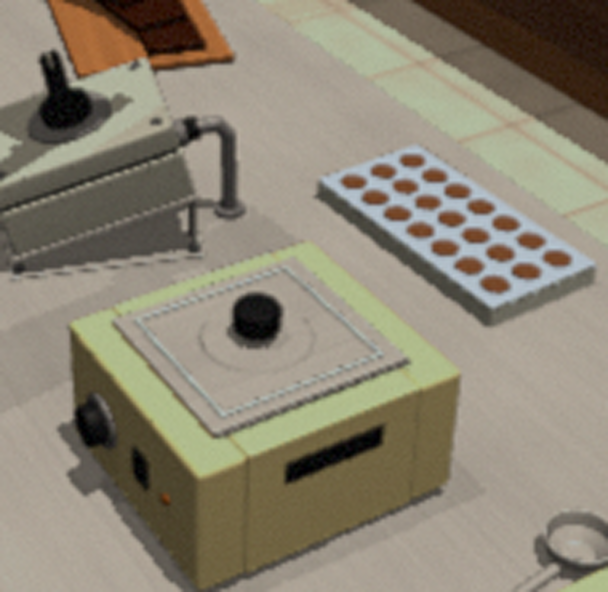

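The wrist view shows the handle pivot near (303,120), the arm end near (320,42), and the face screws at (258,44), (399,87), (233,149) and (358,196). The side view shows the lid flat and home.

```bash
python3 - <<'E'
from h import *
import json
np.set_printoptions(precision=4,suppress=True)
c={k:np.array(v) for k,v in json.load(open("w7.json")).items()}
S=camera_info("side")
s=lambda x,y:(x/3.2+240,y/3.2+135)
Q=[]
for n,a,b in(("-+",(258,44),(83,116)),("++",(399,87),(231,66)),("--",(233,149),(96,175)),("+-",(358,196),(252,122))):
    p,e=tri(c,a,S,s(*b));Q.append(p);print(n,p,e)
Q=np.array(Q);m=Q.mean(0);x=(Q[1]-Q[0]+Q[3]-Q[2]);y=(Q[0]-Q[2]+Q[1]-Q[3])
x/=np.linalg.norm(x);y/=np.linalg.norm(y);n=np.cross(x,y);print("centre",m,x,y,n,"yaw",np.degrees(np.arctan2(x[1],x[0])),np.degrees(np.arctan2(-y[0],y[1])))
psi=np.arctan2(x[1]-y[0],x[0]+y[1]);print(np.degrees(psi))
Rm=R.from_euler("zy",[psi,-np.radians(15)]);print(Rm.as_matrix())
print("arm tip",tri(c,(320,42),S,s(146,56)))
for z in(.165,.175):print("hub z",onz(c,(304,122),z),onz(c,(320,42),z+.0))
L=lambda q:m+Rm.apply(q)
for q in((0,0,.033),(0,.072,.033),(-.011,.072,.044),(.011,.072,.044)):print(q,L(q),proj(c,L(q)))
w=cv2.imread("pics/w7.png")[15:215,210:440];cv2.imwrite("pics/w7c.png",cv2.resize(w,None,fx=3,fy=3,interpolation=cv2.INTER_CUBIC))
# lid knob check
k=(256/3.2+270,310/3.2+135);print("lid knob",onz(S,k,.159), "top",onz(S,(256/3.2+270,300/3.2+135),.170))
E
```

```text
-+ [0.4621 0.2908 0.1098] 0.004273438816407924
++ [0.6102 0.2421 0.1517] 0.0033035598266012178
-- [0.426  0.1755 0.1108] 0.0030237167392201305
+- [0.5734 0.1282 0.1516] 0.003532032651196755
centre [0.5179 0.2091 0.131 ] [ 0.9191 -0.2986  0.2569] [ 0.3032  0.9529 -0.0035] [-0.2438  0.0811  0.9664] yaw -17.996555496871327 -17.648927279593696
-17.819774340715025
[[ 0.9196  0.2956 -0.2588]
 [-0.306   0.952   0.    ]
 [ 0.2464  0.0792  0.9659]]
arm tip (array([0.5312, 0.2792, 0.1668]), np.float64(0.0024183698299512953))
hub z [0.5165 0.2075 0.165 ] [0.5322 0.2791 0.165 ]
hub z [0.5171 0.2077 0.175 ] [0.5322 0.2768 0.175 ]
(0, 0, 0.033) [0.5094 0.2091 0.1628] [296.9297 120.293 ]
(0, 0.072, 0.033) [0.5307 0.2777 0.1685] [318.2775  42.7152]
(-0.011, 0.072, 0.044) [0.5177 0.281  0.1765] [303.5683  36.1842]
(0.011, 0.072, 0.044) [0.5379 0.2743 0.1819] [326.569   43.1465]
lid knob [ 0.4903 -0.1884  0.159 ] top [ 0.4892 -0.1897  0.17  ]
```

View pics/w7c.png

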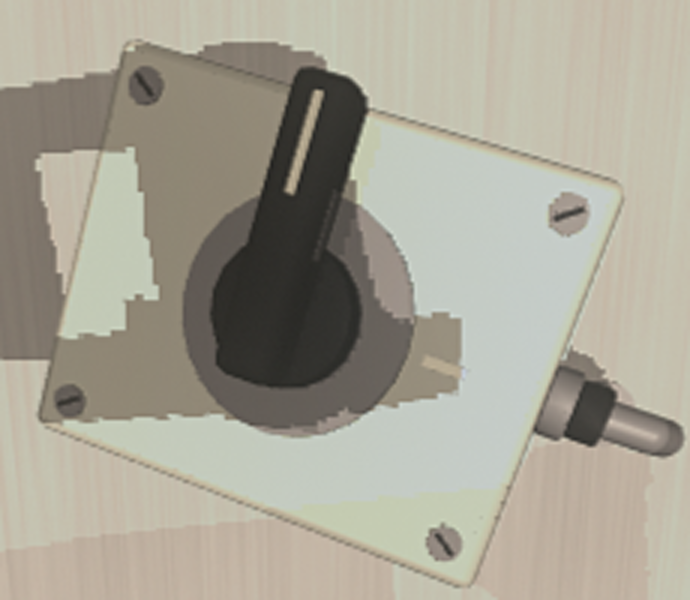

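```bash
cat > iso.py <<'E'
from h import *
np.set_printoptions(precision=4,suppress=True)
psi=np.radians(-17.8);t=np.radians(15)
X=np.array([np.cos(t)*np.cos(psi),np.cos(t)*np.sin(psi),np.sin(t)]);Y=np.array([-np.sin(psi),np.cos(psi),0]);N=np.cross(X,Y)
M=np.array([.5179,.2091,.131]);T=R.from_matrix(np.c_[X,-Y,-N])
def W(q): return M+q[0]*X+q[1]*Y+q[2]*N
def Lc(p): d=np.asarray(p)-M; return np.array([d@X,d@Y,d@N])
def rep():
    s=state();r=rot(s["tool_rot"]);print("local",Lc(s["tool_pos"]),"rotvec to T",(r.inv()*T).as_rotvec(),"F",s["contact_force"])
    return s,r
E
python3 - <<'E'
from iso import *
s,r=rep();print(s["joint_pos"]);g=W((-.045,.055,.09));print(g,"shift tool",r.inv().apply(g-s["tool_pos"]))
E
```

```text
local [ 0.0779 -0.0591  0.1646] rotvec to T [-0.0401  0.2594  0.3082] F [-0.8625 -0.5122 -0.2672]
[ 0.1278 -0.1618  1.6894 -0.0005  1.614   0.1285]
[0.4711 0.2819 0.2063] shift tool [-0.0599 -0.139   0.1037]
```

```bash
python3 -m inch '-.012 -.028 .021 0 0 0 1;-.012 -.028 .021 0 0 0 1;-.012 -.028 .021 0 0 0 1;-.012 -.028 .021 0 0 0 1;-.012 -.028 .02 0 0 0 1;0 0 0 -.01 .065 .077 1;0 0 0 -.01 .065 .077 1;0 0 0 -.01 .065 .077 1;0 0 0 -.01 .065 .077 1;0 0 0 0 0 0 1'
python3 - <<'E'
from iso import *
s,r=rep();print(r.inv().apply(W((-.045,.055,.02))-s["tool_pos"]))
a=grab_frame("side")[80:230,200:400];cv2.imwrite("pics/s8.png",cv2.resize(a,None,fx=3.5,fy=3.5,interpolation=cv2.INTER_CUBIC))
a=grab_frame("scene")[100:280,250:450];cv2.imwrite("pics/c8.png",cv2.resize(a,None,fx=3.2,fy=3.2,interpolation=cv2.INTER_CUBIC))
E
```

```text
time: 7.6
tool_pos: [0.4698, 0.2829, 0.2053]
tool_rot: [0.02, 0.979, -0.153, 0.129]
contact_force: [0.2, -0.2, 0.4]
gripper_width: 0.001
local [-0.0468  0.0556  0.0895] rotvec to T [ 0.0002 -0.0005 -0.0002] F [ 0.2238 -0.2312  0.4098]
[0.0018 0.0006 0.0695]
```

View pics/s8.png

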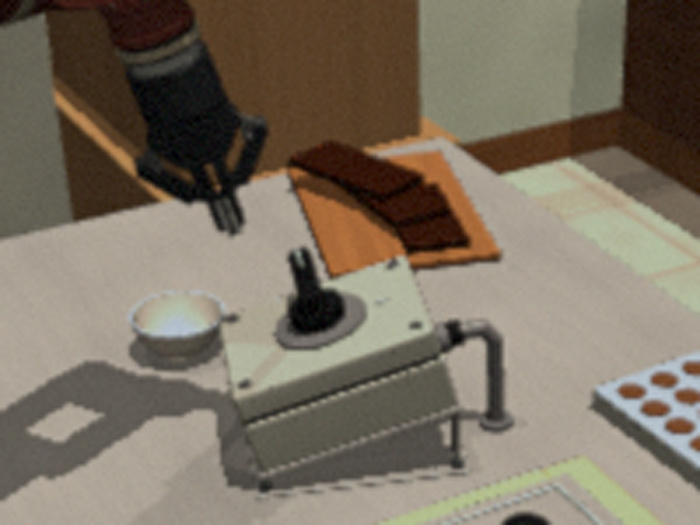

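View pics/c8.png

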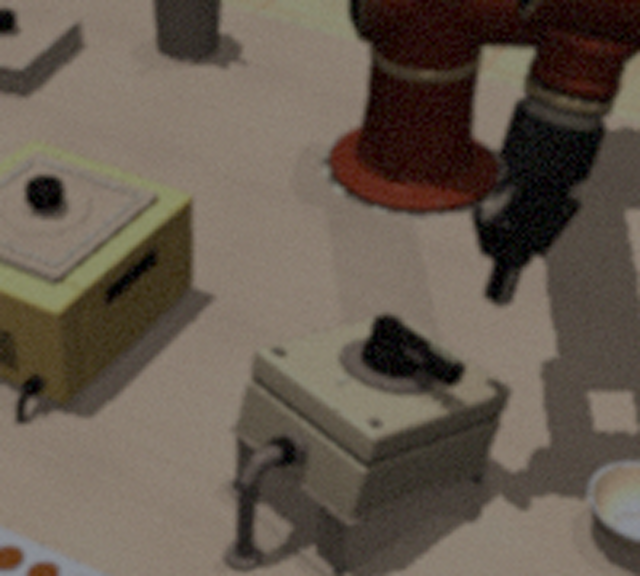

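The tool is aligned with the sloping face, on the handle arm's downhill side. I'll go down and then make contact.

```bash
python3 -m inch '0 0 .025 0 0 0 1;0 0 .025 0 0 0 1;0 0 .018 0 0 0 1;0 0 0 0 0 0 1'; python3 -m inch '.006 0 0 0 0 0 1;.005 0 0 0 0 0 1;.004 0 0 0 0 0 1;0 0 0 0 0 0 1'
python3 - <<'E'
from iso import *
rep()
a=grab_frame("scene")[150:280,300:450];cv2.imwrite("pics/c9.png",cv2.resize(a,None,fx=4.5,fy=4.5,interpolation=cv2.INTER_CUBIC))
E
```

```text
time: 8.03
tool_pos: [0.4865, 0.2758, 0.1357]
tool_rot: [0.022, 0.98, -0.153, 0.125]
contact_force: [-0.8, -1.0, -1.0]
gripper_width: -0.0
time: 8.37
tool_pos: [0.5035, 0.2741, 0.1469]
tool_rot: [0.019, 0.979, -0.153, 0.131]
contact_force: [0.5, -1.3, 1.1]
gripper_width: -0.001
local [-0.0284  0.0575  0.024 ] rotvec to T [-0.0033 -0.0032 -0.0005] F [ 0.5335 -1.2655  1.0531]
```

View pics/c9.png

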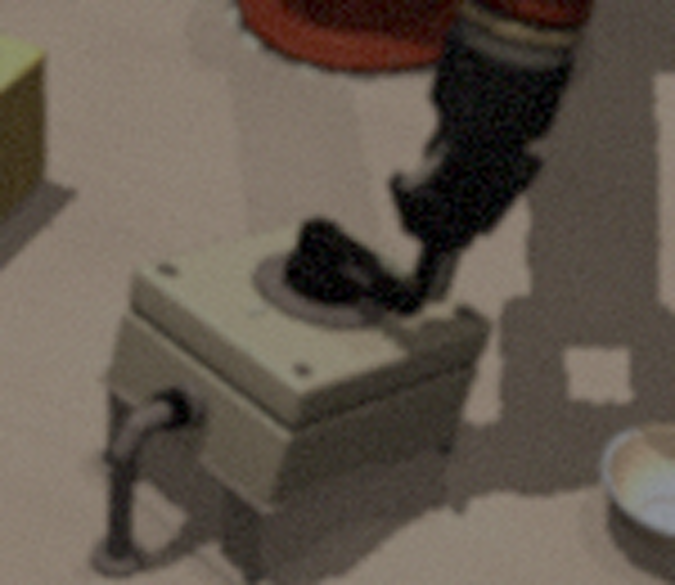

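```bash
python3 -m inch '0 0 .005 0 0 0 1;.003 0 0 0 0 0 1;0 0 0 0 0 0 1'; python3 -m inch '.003 0 0 0 0 0 1;0 0 0 0 0 0 1'; python3 -m inch '.0068 -.002 0 0 0 .11 1;.0068 -.002 0 0 0 .11 1;0 0 0 0 0 0 1'
python3 - <<'E'
from iso import *
rep()
a=grab_frame("scene")[150:280,300:450];cv2.imwrite("pics/c10.png",cv2.resize(a,None,fx=4.5,fy=4.5,interpolation=cv2.INTER_CUBIC))
E
```

```text
time: 8.67
tool_pos: [0.5054, 0.2725, 0.1399]
tool_rot: [0.02, 0.98, -0.153, 0.129]
contact_force: [1.1, 0.0, -1.2]
gripper_width: 0.001
time: 8.83
tool_pos: [0.5085, 0.2718, 0.1411]
tool_rot: [0.02, 0.98, -0.153, 0.129]
contact_force: [-0.5, -0.3, 0.5]
gripper_width: -0.0
time: 9.08
tool_pos: [0.5199, 0.2724, 0.1438]
tool_rot: [0.005, 0.957, -0.261, 0.127]
contact_force: [-8.4, 5.1, 2.7]
gripper_width: -0.0
local [-0.0135  0.0608  0.0168] rotvec to T [-0.0013  0.0062 -0.2232] F [-8.4082  5.1212  2.721 ]
```

View pics/c10.png

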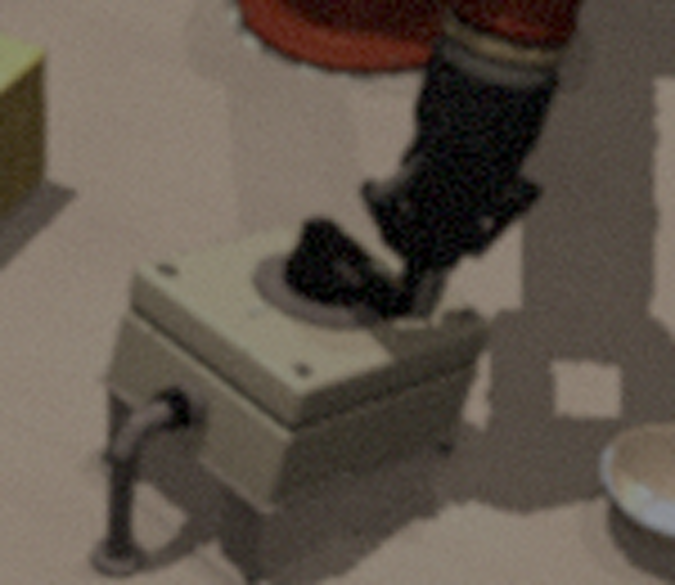

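```bash
python3 -m inch '.007 -.002 0 0 0 .1 1;.007 -.002 0 0 0 .1 1;.007 -.002 0 0 0 .1 1;.007 -.002 0 0 0 .1 1'
python3 - <<'E'
from iso import *
rep()
a=grab_frame("scene")[150:280,300:450];cv2.imwrite("pics/c11.png",cv2.resize(a,None,fx=4.5,fy=4.5,interpolation=cv2.INTER_CUBIC))
E
```

```text
time: 9.47
tool_pos: [0.5455, 0.2632, 0.1509]
tool_rot: [-0.023, 0.886, -0.446, 0.126]
contact_force: [-4.8, 9.3, -0.7]
gripper_width: 0.003
local [0.0145 0.06   0.0167] rotvec to T [-0.0041  0.0076 -0.6237] F [-4.8422  9.3248 -0.7055]
```

View pics/c11.png

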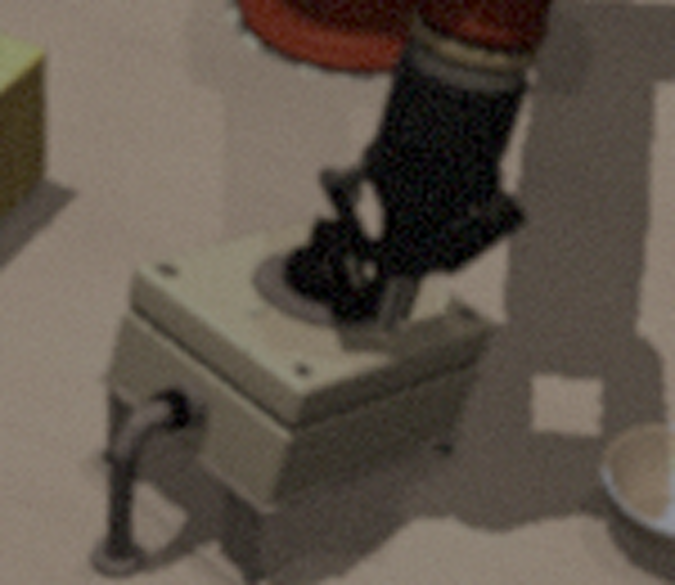

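```bash
python3 -m inch '.007 -.0015 0 0 0 .1 1;.007 -.0015 0 0 0 .1 1;.007 -.0015 0 0 0 .1 1'; python3 -m inch '.007 -.0015 0 0 0 .1 1;0 0 0 0 0 0 1'
python3 - <<'E'
from iso import *
rep()
a=grab_frame("scene")[150:280,300:450];cv2.imwrite("pics/c12.png",cv2.resize(a,None,fx=4.5,fy=4.5,interpolation=cv2.INTER_CUBIC))
E
```

```text
time: 9.77
tool_pos: [0.5616, 0.2447, 0.1569]
tool_rot: [-0.04, 0.809, -0.574, 0.124]
contact_force: [-0.5, -0.2, 0.2]
gripper_width: 0.0
time: 9.93
tool_pos: [0.5658, 0.2377, 0.1587]
tool_rot: [-0.046, 0.779, -0.613, 0.123]
contact_force: [0.5, 0.9, -0.0]
gripper_width: 0.003
local [0.0427 0.0419 0.0172] rotvec to T [-0.0012 -0.0006 -1.0216] F [ 0.4516  0.9139 -0.0315]
```

View pics/c12.png

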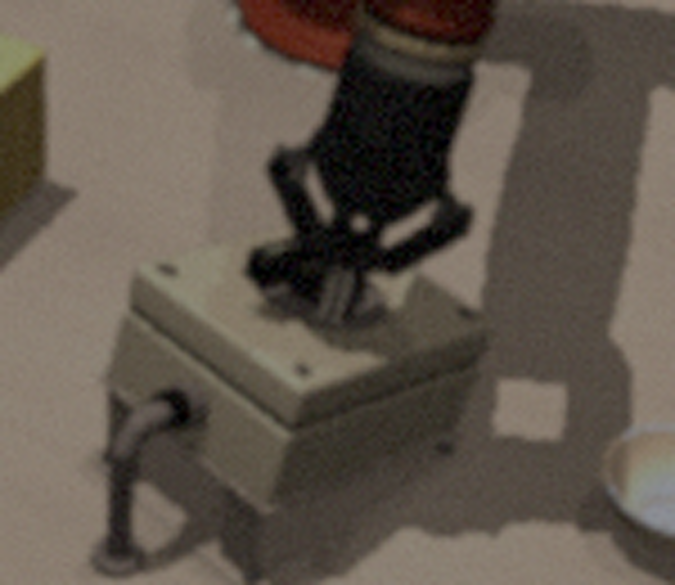

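The handle has snapped over towards the conduit end and the contact force is zero. I retreat and check.

```bash
python3 -m inch '-.006 0 -.005 0 0 0 1;-.006 0 -.015 0 0 0 1;0 0 -.03 0 0 0 1;0 0 -.035 0 0 0 1;0 0 -.035 0 0 0 1;0 0 -.035 0 0 0 1;0 0 -.03 0 0 0 1;0 0 0 0 0 0 1;0 0 0 0 0 0 1'
python3 - <<'E'
from h import *
a=grab_frame("scene");cv2.imwrite("pics/c13.png",cv2.resize(a[110:280,190:440],None,fx=3.2,fy=3.2,interpolation=cv2.INTER_CUBIC))
a=grab_frame("side");cv2.imwrite("pics/s13.png",cv2.resize(a[120:320,210:460],None,fx=2.9,fy=2.9,interpolation=cv2.INTER_CUBIC))
E
```

```text
time: 10.73
tool_pos: [0.5169, 0.2657, 0.3388]
tool_rot: [-0.048, 0.781, -0.611, 0.124]
contact_force: [-0.0, -0.1, 0.1]
gripper_width: 0.001
```

View pics/c13.png

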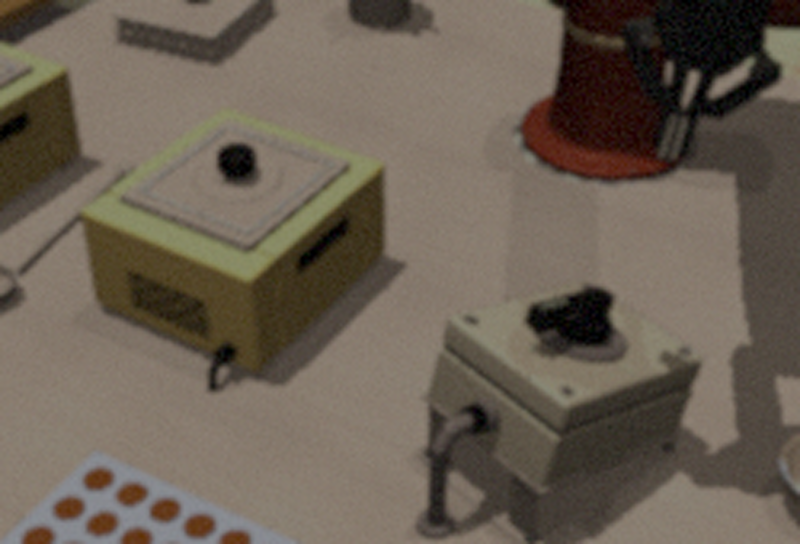

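View pics/s13.png

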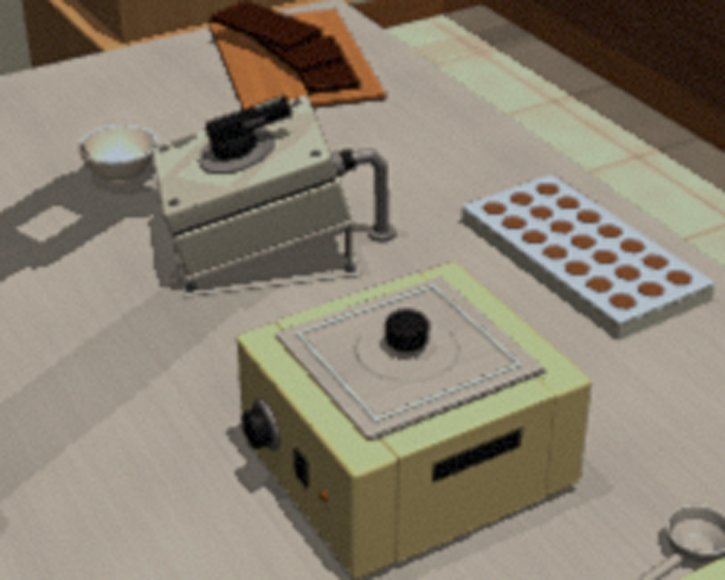

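The handle arm now lies lengthwise, pointing at the conduit end. The lid is flat on the pan, and the bowl and ladle have not moved. I hand in.

```bash
python3 -c "
from plant import *
print(state()['time'],job_done())"
```

```text
the job is handed in; nothing more can be done
10.8333 None
```

The lid is home and flat on the open melter, and the isolator handle is at on. I handed the job in at 10.8 s, well within the 42 s limit.

**Lid:** I slid it along -x with the fingers loosely round the knob, without lifting it, until it stopped at the opening's -x wall. The highest force I read there was about 5 N. A light press of about 6 N on the +x end met the plate at z = 0.138 m, the height expected if it lies flat. The side view before I touched the isolator also showed it flat.

**Handle:** I then pushed it clockwise with the shut fingers, at about 10 N. It snapped over past the middle and the contact force fell to zero. The last pictures show the arm pointing up the slope to the conduit end.

**Last checks:** The robot was clear of everything, about 0.15 m above the isolator. In the pictures the bowl and ladle look unmoved; I did not measure their positions.

**Offset:** The lid knob measured about 2 to 5 mm to the -x side of my estimate of the pan centre. That fits the lid resting against the -x wall, given its 3 mm play and the camera error. I did not re-centre it.

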